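# Zero the peak pointer and tip the sample jar for a sag check

## Task

Start a sag check: first turn the black knob on the gauge box anticlockwise until its red pointer is fully back at the zero stop. Then lift the red handle of the cradle to tip the clamped sample jar to 45 degrees (not well beyond), hold it there for about a second and a half, and bring it fully back to level. Leave the pointer at zero and the other things on the bench standing where they are.

Things in the scene. Friction and masses are not known exactly. Their poses are not given: they have to be found in the camera images.
- pointer (a joint): angle of the black knob and its red pointer (rad): 0 at the zero stop, growing clockwise seen from above, at most 3.7; it starts between 1.7 and 3.4, so it takes several grasps; stays where it is left (light friction, about 0.04 N m)
- pointer_grip (a point): point on the knob's upright axis, 84 mm above the bench, where to grip it; the knob is a round fluted black cylinder 38 mm across, from 64 to 95 mm above the bench, with a flat red pointer at its foot that sweeps a white dial 90 mm across; the point turns with the knob and the red pointer lies along its -x axis
- gauge: fixed white instrument box, blue top, 170 x 150 mm, panel 60 mm above the bench; origin at the centre of its underside, -x to its front (green screen), z up; knob axis at x +15 mm, y 0; at zero the pointer lies along -x, at the red mark. Two dark guard bars 8 mm thick run along x beside the knob at y +54 and -54 mm, x -34 to +64 mm, tops 90 mm above the bench
- cradle (a joint): tilt of the cradle with the clamped amber jar (rad): 0 = level on its stop, 0.785 = 45 degrees (red mark on the stand's cheeks), at most 1.3; grows as the red handle is lifted; it stays where it is left (friction about 0.16 N m, so about 2 N at the handle)
- cradle_handle (a point): middle of the red round handle bar, 12 mm thick and 72 mm long, parallel to the tilt axis (its own y axis), 105 mm from that axis on the robot's side, 125 mm above the bench when level; held at its ends by two 8 mm rods which run back to the cradle; free below
- cradle_hinge (a point): point on the horizontal tilt axis, midway between the cheeks, 125 mm above the bench; the axis is this frame's y, its -x points to the level handle. The jar, 68 mm across, reaches from 55 mm below to 38 mm above it
- stand: fixed grey base plate 150 x 170 x 12 mm of the cradle with two aluminium cheeks 50 mm wide and 150 mm high at y = +65 and -65 mm; origin at the centre of its underside; the cradle's handle sticks out along -x
- spare_jar: loose amber jar with white lid, 66 mm across, 90 mm high, beside the gauge; origin at the centre of its underside; leave alone
- foil_dish: loose low aluminium dish, 72 mm across, 14 mm high, in front of the gauge; origin at the centre of its underside; leave alone
- weight: loose brass weight, 36 mm across, 52 mm high, standing beside and below the cradle's handle; origin at the centre of its underside; leave alone
- wash_bottle: loose white bottle with red cap, 58 mm across, 150 mm high, beside the cradle's stand; origin at the centre of its underside; leave alone
- beaker: loose clear cup, 54 mm across, 70 mm high, nearest the robot; origin at the centre of its underside; leave alone
- tin: loose aluminium can, 54 mm across, 60 mm high, at the far side between the two instruments; origin at the centre of its underside; leave alone

How it is judged:
By the outcome, as a careful person would: the job done as asked, in the order asked, and still so for the second after the job is handed in, with the robot touching nothing.
It also fails if it takes over 72 s, if anything falls off the work surface, if the arm or the gripper's body presses on something with over 40 N, if the wrist force passes 120 N, or if a joint passes its speed limit or range.

## Robot

A 6-joint arm with a two-finger parallel gripper is mounted at the origin on the work surface. World frame = base frame: x ahead of the robot, y to its left, z up, the work surface at z = 0. Lengths are in m, angles in rad, forces in N, time in s.
With the tool pointing down it reaches from about 0.25 to 0.775 m from the base axis. Payload 4 kg.
Tool frame: the origin (TCP) lies at the very end of the fingers, on their centre line; the grasp point (between the pads) lies 19 mm behind it (robot.hold_point_z is the distance from the TCP to the grasp point, in m); z points along the fingers, y is the line along which they close (so a half turn about z gives the same grasp; the last joint's range is limited). The gripper opens to 94 mm and grips with 3 to 60 N. Pads are 16 mm wide; open, the fingers measure 119 mm over their backs; the gripper's body (75 mm by 177 mm) begins 78 mm behind the grasp point.
Start: joints at [1.18, 0.087, 1.371, -0, 1.684, -0.103], TCP at [0.156, 0.527, 0.206] pointing down, gripper open.
Joint ranges: [-3.1, 3.1], [-0.76, 2.03], [0.27, 2.55], [-1.08, 4.22], [0.17, 2.65], [-2.57, 2.57]. Speed limits (rad/s): [2.79, 2.79, 3.14, 3.14, 3.14, 3.14].

## Interface

Orientations are given as [roll, pitch, yaw] about the fixed x, y, z axes, in that order (R = Rz(yaw) Ry(pitch) Rx(roll)).
In Python, from bench import robot gives the robot as it stands.
- The arm moves only by the tool carry_out, never from a script. Its argument "steps" is a list of rows, each a list of 3 entries, a list of its own where there are three numbers: the shift along the tool's x, y, z in m, then the turn about the tool's z in units of 10 degrees (1.0 is 10 degrees), then the closure, from -1 (fully open) to 1 (shut). In form: [[[tx, ty, tz], roll, jaw], ...]. A call has 1 to 10 rows; each row is the pose to reach, as a shift and turn from the pose commanded when the call began, along the tool's axes at that moment; what a row does not reach only later rows make up. A row lasts 1/8 s, in which the tool goes at most 62.5 mm and 10.7 degrees, less where a joint would pass 70% of its speed; a pose out of reach is approached as far as the arm can. A call with a gripper value outside its range is refused whole. The fingers move at their own pace and stop on an object; the grip force is fixed at half the most. Time passes only in rows, so rows that repeat a pose let the fingers close. It gives the time, the measured TCP pose, the force, the opening and the grip force at its end, in the units of the state.
- robot.get_obs(): the state, without advancing time (a new reading comes with each control period).
- robot.snapshot(name): name is "side" or "top"; returns a dict with "image" (480x640x3 uint8, red, green, blue), "z_map" (480x640 float32, m along the optical axis (not along the pixel's ray), 0 where there is no reading), "mtx" (3x3 intrinsics, pixels), "D" ([k1, k2, p1, p2, k3] as OpenCV has them; the pictures are not rectified), "R" (3x3) and "t" (3): a world point X has camera coordinates R X + t. Camera axes: x right, y down, z forward; pixel columns grow to the right and rows downward; lengths in m; the calibration is good to about 2 mm. A picture is of the moment at which its call begins.
- robot.close_job(): hands the job in; it is judged then, once.
The state is a dict: "time": time; "joint_positions": joint angles; "qvel": joint speeds; "joint_torque": joint torques, N m; "tool_pos": TCP position; "ee_rot": TCP orientation; "wrist_force": force on the tool from outside, world axes, zero at the start; "wrist_torque": the same for the moment, N m; "width": finger opening in m; "finger_force": force on a finger pad.
Only numpy, scipy, OpenCV 4.12 (cv2) and the standard library are available. Lean on these libraries where they do the work, as an engineer would, in place of code of your own. Each camera call takes 0.05 s, during which the arm holds its last target. There are 200 camera calls.

## Working session

There is one attempt and no reset: what is moved stays moved. The work goes in short steps, Python scripts to look and compute and a tool call to move; the robot and the scene stay as the last step left them, time stands still between calls to the robot, and variables do not carry over. Pictures are saved under pics/ and viewed, at most 11 in all, crops included, and the job is handed in when it is done.

Besides the shell and the picture viewer there is one more tool, called after ">>>" as name(argument=value, ...) on one line, values as JSON. carry_out: Moves the arm, as the interface text tells. Its arguments: {"type":"object","properties":{"steps":{"type":"array","items":{"type":"array"}}},"required":["steps"]}

```bash
mkdir -p pics; cat > h.py <<'E'
import numpy as np, cv2
from bench import robot
def snap(n):
    s=robot.snapshot(n); np.savez('%s.npz'%n,**{k:np.array(v) for k,v in s.items()}); return s
def load(n): return dict(np.load('%s.npz'%n))
def px2w(s,u,v,z=None,plane=None):
    p=cv2.undistortPoints(np.array([[[u,v]]],float),s['mtx'],s['D'])[0,0]
    r=np.array([p[0],p[1],1.]); R=s['R'];t=s['t']
    if plane is not None:
        o=-R.T@t; d=R.T@r; return o+d*(plane-o[2])/d[2]
    zz=s['z_map'][int(round(v)),int(round(u))] if z is None else z
    return R.T@(r*zz-t)
def w2px(s,X):
    return cv2.projectPoints(np.array(X,float).reshape(-1,3),cv2.Rodrigues(s['R'])[0],s['t'],s['mtx'],s['D'])[0].reshape(-1,2)
E
python3 - <<'E'
from h import *
for n in('top','side'):
    s=snap(n); cv2.imwrite('pics/%s0.png'%n,s['image'][:,:,::-1])
    print(n,(-s['R'].T@s['t']).round(3),s['R'].round(2).tolist())
print(robot.get_obs())
E
```

```text
top [ 0.539 -0.018  1.283] [[-0.03, -1.0, -0.03], [-1.0, 0.03, -0.05], [0.05, 0.03, -1.0]]
side [-0.098 -0.752  1.01 ] [[0.75, -0.66, 0.01], [-0.43, -0.5, -0.75], [0.5, 0.56, -0.66]]
{'time': 0.1, 'joint_positions': array([ 1.17991084e+00,  8.78908133e-02,  1.37206614e+00,  2.81015240e-05,
        1.68360715e+00, -1.03097859e-01]), 'qvel': array([ 2.88209403e-05, -1.22091278e-03, -3.62712509e-03, -5.78273919e-04,
        2.73225575e-04, -2.51072516e-03]), 'joint_torque': array([ 2.48349548e-03, -3.41254485e+01, -3.03299940e+01,  7.20945792e-02,
        3.04303248e-02, -8.31328043e-05]), 'tool_pos': array([0.15591593, 0.52693302, 0.20443468]), 'ee_rot': array([-3.13963455e+00, -2.30672574e-04,  2.85380794e+00]), 'wrist_force': array([-0.30877344,  0.14111522,  0.24880547]), 'wrist_torque': array([ 0.05820896, -0.00836763,  0.01931947]), 'finger_force': 0.0, 'width': 0.09374019898969149}
```

View pics/top0.png

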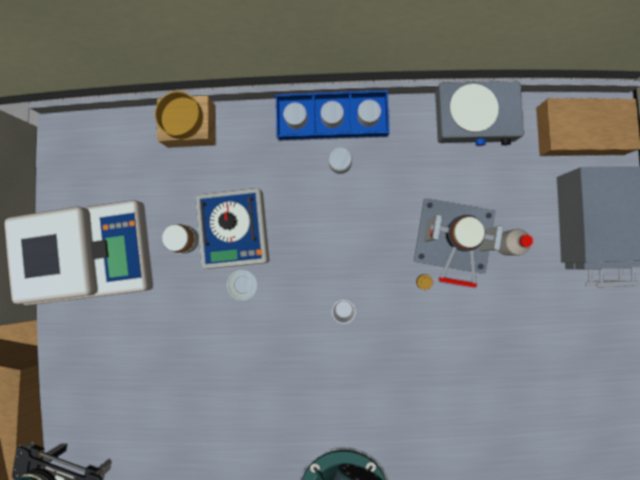

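View pics/side0.png

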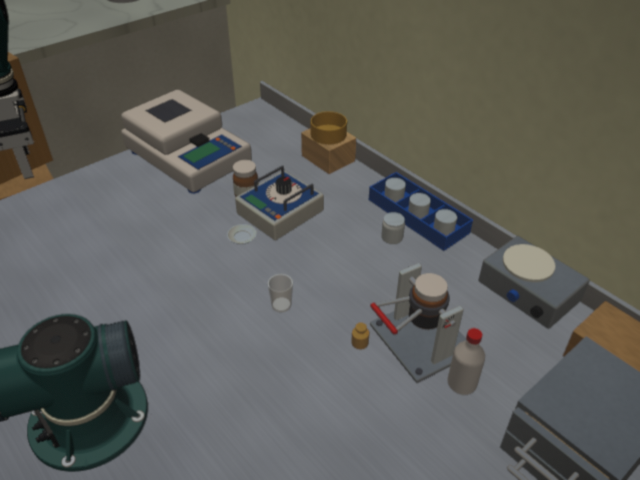

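The top view shows the gauge at about (232,228) with its knob near (229,221), and the red handle from (440,280) to (476,286). The weight is at (425,283). The side view agrees. Next I'll enlarge both instruments.

```bash
python3 - <<'E'
from h import *
s=load('top'); im=s['image'][:,:,::-1]
a=cv2.resize(im[180:275,190:275],None,fx=4.7,fy=6,interpolation=cv2.INTER_CUBIC)
a=cv2.resize(im[183:273,190:270],(400,450),interpolation=cv2.INTER_CUBIC)
b=cv2.resize(im[198:298,412:492],(400,500),interpolation=cv2.INTER_CUBIC)[:450]
cv2.imwrite('pics/crop1.png',np.hstack([a,b]))
E
```

```text
(no output)
```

View pics/crop1.png

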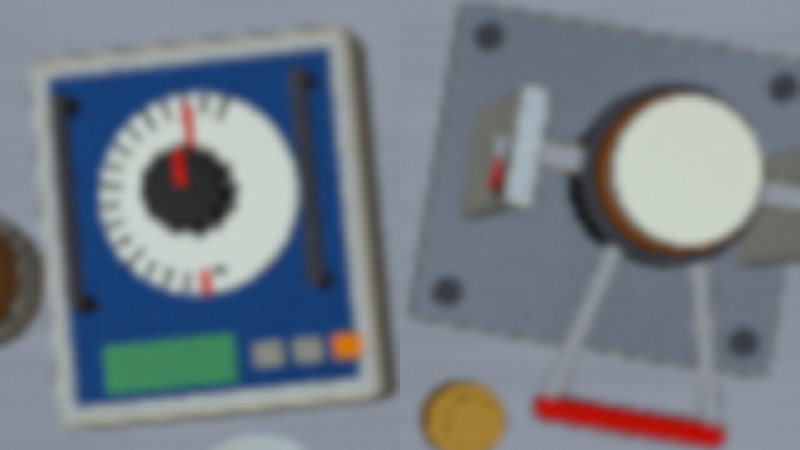

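The crop (5x) shows the pointer tip at top-image pixel (227.4,204), the zero mark at (231.2,240) and the dial centre at (229.8,221.6). The handle ends are at (440,279.6) and (476,285.2), with the weight just left of the handle's left end.

```bash
python3 - <<'E'
from h import *
s=load('top'); L=lambda x,y:(190+x/5,183+y/5); Rr=lambda x,y:(412+(x-400)/5,198+y/5)
P=lambda uv,z:px2w(s,*uv,plane=z)[:2].round(4)
d=P(L(199,193),.062);k=P(L(189,189),.095);t=P(L(187,105),.064);m=P(L(206,283),.061)
print('dial',d,'knobtop',k,'tip',t,'zero',m)
c=[P(L(*q),.060) for q in[(48,72),(338,40),(375,385),(75,410)]];print('corners',c,np.mean(c,0))
print('yaw from sides',[np.degrees(np.arctan2(*(b-a)[::-1])) for a,b in[(c[3],c[0]),(c[2],c[1]),(c[1],c[0]),(c[2],c[3])]])
h=[P(Rr(*q),.125) for q in[(540,408),(720,436)]];print('handle',h,np.mean(h,0),np.linalg.norm(h[0]-h[1]))
hb=[P(Rr(*q),.012) for q in[(462,5),(410,318),(770,375)]];print('plate',hb)
cam=-s['R'].T@s['t']
for n,u,z in[('weight',Rr(462,420),.052),('jarlid',Rr(688,170),.163),('spare',(177,238),.09),('beaker',(343,310),.07),('wash',(526,241),.15),('tin',(340,158),.06),('dish',(242,285),.014)]: print(n,P(u,z))
# red handle via depth, both cams
for n in('top','side'):
    s=load(n) if n=='side' else snap(n)
    hsv=cv2.cvtColor(s['image'],cv2.COLOR_RGB2HSV)
    mk=((hsv[...,0]<8)|(hsv[...,0]>172))&(hsv[...,1]>170)&(hsv[...,2]>90)
    nl,lab,st,ce=cv2.connectedComponentsWithStats(mk.astype(np.uint8))
    for i in range(1,nl):
        if st[i,4]<15: continue
        vs,us=np.nonzero(lab==i); X=np.array([px2w(s,u,v) for u,v in zip(us,vs)])
        print(n,ce[i].round(1),st[i,4],np.median(X,0).round(3),X.min(0).round(3),X.max(0).round(3))
E
```

```text
dial [0.6408 0.2337] knobtop [0.64   0.2313] tip [0.6805 0.2381] zero [0.6003 0.2315]
corners [array([0.6983, 0.3029]), array([0.708 , 0.1696]), array([0.5526, 0.1563]), array([0.5449, 0.2929])] [0.62595  0.230425]
yaw from sides [np.float64(3.7297799360678265), np.float64(4.891772180477262), np.float64(94.16197445574733), np.float64(93.22628928625845)]
handle [array([ 0.5   , -0.2204]), array([ 0.4857, -0.2966])] [ 0.49285 -0.2585 ] 0.07753018766906213
plate [array([ 0.6838, -0.2106]), array([ 0.5395, -0.1812]), array([ 0.5079, -0.3483])]
weight [ 0.4933 -0.1979]
jarlid [ 0.5964 -0.2783]
spare [0.606  0.3476]
beaker [ 0.4378 -0.0145]
wash [ 0.5749 -0.4002]
tin [ 0.7765 -0.0177]
dish [0.4965 0.2181]
top [225.2 216.2] 15 [0.65  0.236 0.096] [ 0.539 -0.018  0.093] [0.655 0.24  1.283]
top [525.7 240.7] 112 [ 0.575 -0.399  0.151] [ 0.539 -0.412  0.145] [ 0.587 -0.018  1.283]
top [457.1 281.8] 122 [ 0.494 -0.254  0.132] [ 0.484 -0.293  0.126] [ 0.504 -0.219  0.137]
side [383.9 318.2] 144 [ 0.489 -0.258  0.13 ] [ 0.478 -0.292  0.124] [ 0.501 -0.217  0.134]
side [474.4 334.2] 115 [ 0.571 -0.4    0.149] [-0.098 -0.752  0.144] [ 0.585 -0.388  1.01 ]
```

```bash
cat >> h.py <<'E'
def go(x,y,z,yaw=None):
    o=robot.get_obs(); R=cv2.Rodrigues(np.zeros(3))[0]
    from scipy.spatial.transform import Rotation as Ro
    r=Ro.from_euler('xyz',o['ee_rot']); d=r.inv().apply(np.array([x,y,z])-o['tool_pos'])
    print('shift',d.round(4),'turn',None if yaw is None else round(-np.degrees(yaw-o['ee_rot'][2])/10,2),'pos',o['tool_pos'].round(4),'rpy',o['ee_rot'].round(3),'q6',o['joint_positions'][5].round(3),'t',o['time'],'F',o['wrist_force'].round(1),'T',o['wrist_torque'].round(2),'w',o['width'])
E
python3 -c "
from h import *
go(.6405,.232,.19,-.28)
s=load('side')
for uv in[(170,108),(185,165),(130,125),(220,120)]: print(px2w(s,*uv).round(3))"
```

```text
shift [-0.5483 -0.1453  0.0148] turn 17.96 pos [0.156  0.527  0.2046] rpy [-3.14  -0.     2.854] q6 -0.103 t 0.15 F [-0.9 -0.7 -0.3] T [ 0.01 -0.   -0.  ] w 0.09408404566526693
[0.581 0.663 0.13 ]
[0.505 0.479 0.073]
[0.467 0.686 0.11 ]
[0.671 0.558 0.106]
```

>>> carry_out(steps=[[[-0.03, -0.008, 0], 1, -0.23], [[-0.085, -0.022, 0], 2, -0.23], [[-0.14, -0.037, 0], 3, -0.23], [[-0.195, -0.052, 0], 4, -0.23], [[-0.25, -0.066, 0], 5, -0.23], [[-0.305, -0.081, 0], 6, -0.23], [[-0.36, -0.095, 0], 7, -0.23], [[-0.415, -0.11, 0], 8, -0.23], [[-0.47, -0.125, 0], 9, -0.23], [[-0.52, -0.138, 0], 10, -0.23]])

```text
time: 1.4
tool_pos: [0.617, 0.2461, 0.2048]
ee_rot: [-3.141, 0.0, 1.102]
wrist_force: [1.1, 0.6, 0.9]
width: 0.0576
finger_force: 0.0
```

```bash
python3 -c "
from h import *
go(.6405,.232,.15,-.28)"
```

```text
shift [-0.0019  0.0274  0.0548] turn 7.92 pos [0.617  0.2461 0.2048] rpy [-3.141  0.     1.102] q6 0.763 t 1.4 F [1.1 0.6 0.9] T [-0.08  0.05 -0.03] w 0.05758886113587645
```

>>> carry_out(steps=[[[0, 0.012, 0.01], 1, -0.23], [[-0.001, 0.027, 0.02], 2, -0.23], [[-0.002, 0.027, 0.03], 3, -0.23], [[-0.002, 0.027, 0.04], 4, -0.23], [[-0.002, 0.027, 0.05], 5, -0.23], [[-0.002, 0.027, 0.055], 6, -0.23], [[-0.002, 0.027, 0.055], 7, -0.23], [[-0.002, 0.027, 0.055], 7.9, -0.23], [[-0.002, 0.027, 0.055], 7.9, -0.23]])

```text
time: 2.52
tool_pos: [0.6386, 0.2336, 0.1498]
ee_rot: [3.141, 0.001, -0.269]
wrist_force: [-0.3, 0.2, -0.3]
width: 0.0578
finger_force: 0.0
```

```bash
python3 - <<'E'
from h import *
go(.6405,.232,.07,-.28)
out=[]
for n,c in(('top',(228,222)),('side',(284,192))):
    s=snap(n); im=s['image'][:,:,::-1]; u,v=c
    out.append(cv2.resize(im[v-50:v+50,u-40:u+40],(400,500),interpolation=cv2.INTER_CUBIC))
cv2.imwrite('pics/c2.png',np.hstack(out))
E
```

```text
shift [0.0023 0.001  0.0798] turn 0.07 pos [0.6386 0.2336 0.1498] rpy [ 3.141e+00  1.000e-03 -2.690e-01] q6 2.107 t 2.525 F [-0.3  0.2 -0.3] T [-0.01  0.18  0.04] w 0.05775178672244692
```

View pics/c2.png

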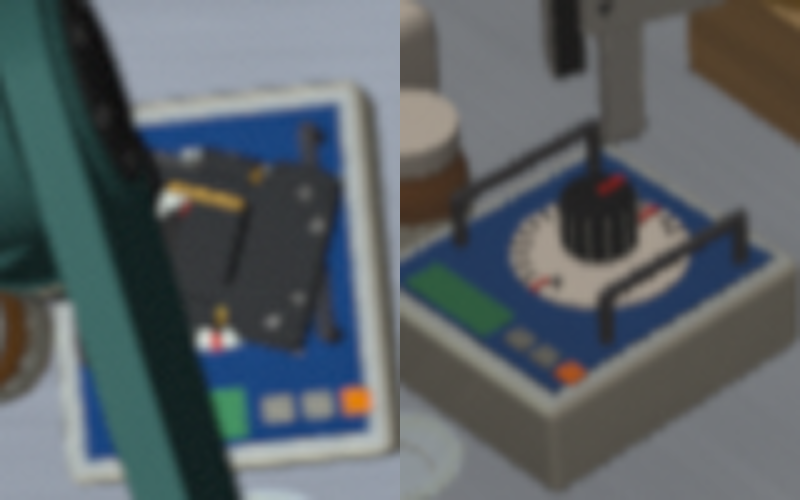

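The side view shows the fingers straddling the knob from above. The fingertips are at crop positions (567,74) and (620,138), and the knob top is centred near (599,190). I'll check that the fingers are centred.

```bash
python3 - <<'E'
from h import *
s=load('side'); f=lambda x,y:(244+(x-400)/5,142+y/5)
print(px2w(s,*f(599,189),plane=.095), px2w(s,*f(599,255),plane=.062))
print([ (np.array([400,0])+5*(w2px(s,[[.6386,.2336,.1498]])[0]-[244,142])), (np.array([400,0])+5*(w2px(s,[[.6405,.232,.095]])[0]-[244,142]))])
# pads
p=[np.array([.6386,.2336,.1498])+k*.029*np.array([np.sin(-.269),-np.cos(-.269),0]) for k in(1,-1)]
print(np.array([400,0])+5*(w2px(s,p)-[244,142]))
E
```

```text
[0.64239186 0.2384387  0.095     ] [0.63500975 0.23100849 0.062     ]
[array([594.92383968, 104.61384021]), array([604.10701385, 196.45343454])]
[[618.7308506  136.67903836]
 [571.72816207  73.37192902]]
```

>>> carry_out(steps=[[[0.002, 0, 0.03], 0, -0.23], [[0.002, 0, 0.06], 0, -0.23], [[0.002, 0, 0.078], 0, -0.23], [[0.002, 0, 0.078], 0, -0.23], [[0.002, 0, 0.078], 0, 0.1], [[0.002, 0, 0.078], 0, 0.3], [[0.002, 0, 0.078], 0, 0.5], [[0.002, 0, 0.078], 0, 0.5]])

```text
time: 3.62
tool_pos: [0.643, 0.2374, 0.0745]
ee_rot: [-3.132, -0.005, -0.269]
wrist_force: [3.9, 8.5, -2.1]
width: 0.0375
finger_force: 30.0
```

```bash
python3 -c "
from h import *
go(.6405,.232,.07,-.28)"
```

```text
shift [-0.001   0.006   0.0044] turn 0.07 pos [0.643  0.2374 0.0745] rpy [-3.132 -0.005 -0.269] q6 2.107 t 3.625 F [ 3.9  8.5 -2.1] T [ 1.46 -0.59  0.01] w 0.03747033924359184
```

>>> carry_out(steps=[[[0, -0.003, 0.002], 0, 0.5], [[0, -0.005, 0.003], 0, 0.5], [[0, -0.005, 0.003], 0, 0.5]])

```text
time: 4.0
tool_pos: [0.6431, 0.2377, 0.0743]
ee_rot: [-3.141, -0.004, -0.27]
wrist_force: [-4.1, -1.4, 9.8]
width: 0.0375
finger_force: 30.0
```

```bash
python3 -c "
from h import *
go(.6405,.232,.07,-.28)"
```

```text
shift [-0.001   0.0061  0.0043] turn 0.06 pos [0.6431 0.2377 0.0743] rpy [-3.141 -0.004 -0.27 ] q6 2.113 t 4.0 F [-4.1 -1.4  9.8] T [-0.37  0.88  0.04] w 0.037475351894927955
```

>>> carry_out(steps=[[[0, 0, -0.002], -0.5, 0.5], [[0, 0, -0.003], -1, 0.5], [[0, 0, -0.003], -2, 0.5], [[0, 0, -0.003], -3, 0.5], [[0, 0, -0.003], -4, 0.5], [[0, 0, -0.003], -5, 0.5], [[0, 0, -0.003], -6, 0.5], [[0, 0, -0.003], -7, 0.5], [[0, 0, -0.003], -8, 0.5], [[0, 0, -0.003], -8, 0.5]])

```text
time: 5.25
tool_pos: [0.6423, 0.2391, 0.0744]
ee_rot: [3.141, -0.003, 1.125]
wrist_force: [-2.0, 2.4, 4.5]
width: 0.0372
finger_force: 30.0
```

```bash
python3 -c "
from h import *
go(.643,.2375,.07,-.28)"
```

```text
shift [-0.0012  0.0013  0.0044] turn 8.05 pos [0.6423 0.2391 0.0744] rpy [ 3.141e+00 -3.000e-03  1.125e+00] q6 0.719 t 5.25 F [-2.   2.4  4.5] T [0.52 0.55 0.03] w 0.037166955434890486
```

>>> carry_out(steps=[[[0, 0, 0], -1, 0.5], [[0, 0, 0], -2, 0.5], [[0, 0, 0], -3, 0.5], [[0, 0, 0], -4, 0.5], [[0, 0, 0], -5, 0.5], [[0, 0, 0], -6, 0.5], [[0, 0, 0], -7, 0.5], [[0, 0, 0], -8, 0.5], [[0, 0, 0], -8.5, 0.5], [[0, 0, 0], -8.5, 0.5]])

```text
time: 6.5
tool_pos: [0.6408, 0.2386, 0.0744]
ee_rot: [-3.141, -0.002, 2.607]
wrist_force: [-5.7, 1.9, 5.8]
width: 0.0374
finger_force: 30.0
```

```bash
python3 - <<'E'
from h import *
go(.643,.2375,.07,-.28)
s=snap('side'); u,v=284,205
cv2.imwrite('pics/c3.png',cv2.resize(s['image'][v-40:v+40,u-50:u+50,::-1],(800,640)[:2] if 0 else (700,560),interpolation=cv2.INTER_CUBIC))
E
```

```text
shift [-0.0025  0.0002  0.0044] turn 16.54 pos [0.6408 0.2386 0.0744] rpy [-3.141e+00 -2.000e-03  2.607e+00] q6 -0.764 t 6.5 F [-5.7  1.9  5.8] T [0.23 1.13 0.08] w 0.03743248676247376
```

View pics/c3.png

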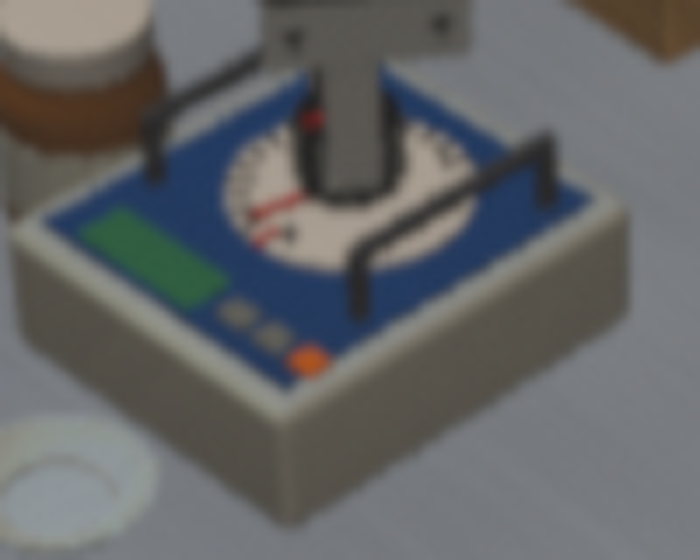

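The pointer tip is at (255,212) and the zero mark at (262,237), so roughly 20° remains.

>>> carry_out(steps=[[[0, 0, 0], -0.7, 0.5], [[0, 0, 0], -1.4, 0.5], [[0, 0, 0], -1.8, 0.5], [[0, 0, 0], -2.1, 0.5], [[0, 0, 0], -2.1, 0.5]])

```text
time: 7.18
tool_pos: [0.6426, 0.2379, 0.0743]
ee_rot: [3.141, 0.002, 2.972]
wrist_force: [-1.8, -0.1, 6.4]
width: 0.0372
finger_force: 30.0
```

```bash
python3 - <<'E'
from h import *
go(.643,.2375,.07,2.607)
E
```

```text
shift [-0.0004 -0.0003  0.0043] turn 2.09 pos [0.6426 0.2379 0.0743] rpy [3.141e+00 2.000e-03 2.972e+00] q6 -1.129 t 7.175 F [-1.8 -0.1  6.4] T [ 0.2   0.42 -0.57] w 0.03724794294385677
```

>>> carry_out(steps=[[[0, 0, 0], -0.3, 0.5], [[0, 0, 0], -0.5, 0.5], [[0, 0, 0], -0.5, 0.5]])

```text
time: 7.55
tool_pos: [0.644, 0.2379, 0.0743]
ee_rot: [3.14, 0.005, 3.061]
wrist_force: [2.2, 0.1, 4.4]
width: 0.0374
finger_force: 30.0
```

```bash
python3 - <<'E'
from h import *
go(.643,.2375,.07,2.607)
s=snap('side'); u,v=284,205
cv2.imwrite('pics/c4.png',cv2.resize(s['image'][v-40:v+40,u-50:u+50,::-1],(700,560),interpolation=cv2.INTER_CUBIC))
E
```

```text
shift [ 0.001  -0.0004  0.0043] turn 2.6 pos [0.644  0.2379 0.0743] rpy [3.14  0.005 3.061] q6 -1.219 t 7.55 F [2.2 0.1 4.4] T [ 0.23 -0.34 -0.73] w 0.03735633530614763
```

View pics/c4.png

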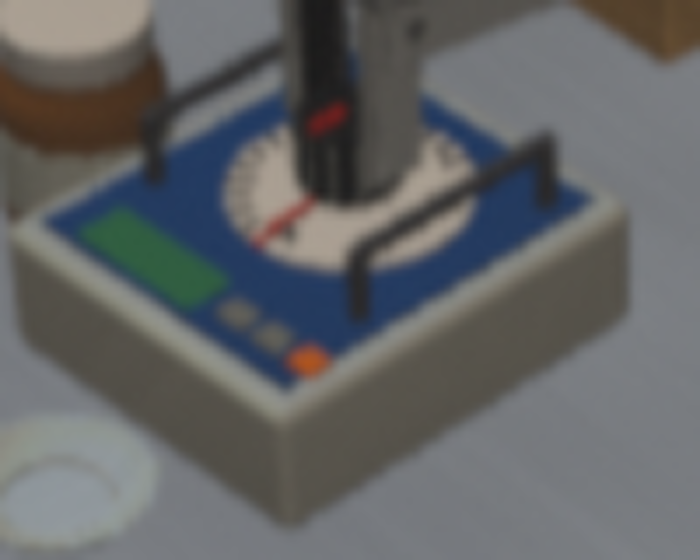

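The pointer now lies on the zero mark, with the hand slipping against the stop. I'll release and lift.

>>> carry_out(steps=[[[0, 0, 0], -0.5, 0.3], [[0, 0, 0], -0.5, 0], [[0, 0, 0], -0.5, -0.23], [[0, 0, 0], -0.5, -0.23], [[0, 0, -0.03], -0.5, -0.23], [[0, 0, -0.08], -0.5, -0.23], [[0, 0, -0.13], -0.5, -0.23], [[0, 0, -0.16], -0.5, -0.23], [[0, 0, -0.16], -0.5, -0.23]])

```text
time: 8.72
tool_pos: [0.6433, 0.2383, 0.236]
ee_rot: [3.14, 0.006, -3.133]
wrist_force: [-0.2, 0.3, 0.2]
width: 0.0579
finger_force: 0.0
```

```bash
python3 - <<'E'
from h import *
s=snap('side'); u,v=284,205
cv2.imwrite('pics/c5.png',cv2.resize(s['image'][v-40:v+40,u-50:u+50,::-1],(700,560),interpolation=cv2.INTER_CUBIC))
go(.492,-.257,.23,1.386)
E
```

```text
shift [ 0.1547 -0.4937  0.0025] turn -25.89 pos [0.6424 0.238  0.2329] rpy [ 3.141e+00  2.000e-03 -3.133e+00] q6 -1.307 t 8.775 F [ 0.1 -0.2 -0.1] T [ 0.03 -0.01 -0.  ] w 0.057628566856768135
```

View pics/c5.png

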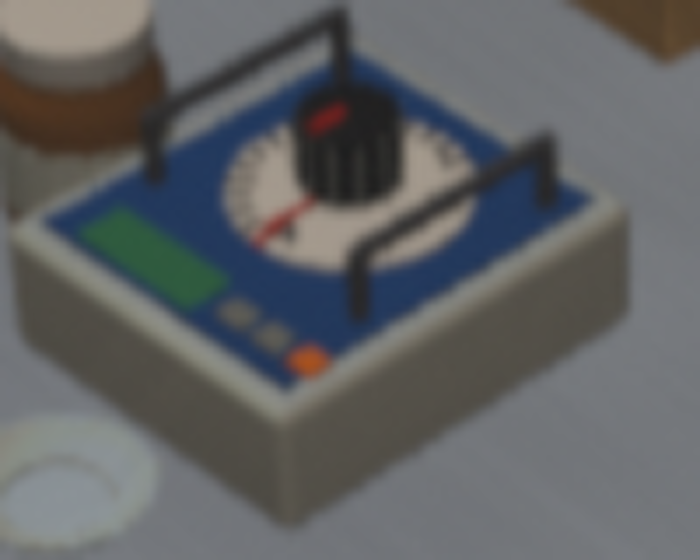

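The pointer stays on the zero mark after release, with the tip at about (258,240). Next is the cradle.

>>> carry_out(steps=[[[0.01, -0.03, 0], 1, -0.23], [[0.026, -0.082, 0], 2, -0.23], [[0.043, -0.137, 0], 3, -0.23], [[0.06, -0.192, 0], 4, -0.23], [[0.077, -0.247, 0], 5, -0.23], [[0.095, -0.302, 0], 6, -0.23], [[0.112, -0.357, 0], 7, -0.23], [[0.13, -0.412, 0], 8, -0.23], [[0.145, -0.462, 0], 9, -0.23], [[0.154, -0.492, 0], 10.1, -0.23]])

```text
time: 10.02
tool_pos: [0.4903, -0.257, 0.2287]
ee_rot: [-3.136, -0.002, 1.384]
wrist_force: [0.3, -0.3, -0.3]
width: 0.0577
finger_force: 0.0
```

>>> carry_out(steps=[[[0, 0, 0.03], 0, -0.23], [[0, 0, 0.05], 0, -0.23], [[0, 0, 0.05], 0, -0.23]])

```text
time: 10.4
tool_pos: [0.4902, -0.2541, 0.1773]
ee_rot: [-3.133, -0.004, 1.392]
wrist_force: [0.8, 0.5, -0.0]
width: 0.0577
finger_force: 0.0
```

```bash
python3 - <<'E'
from h import *
s=snap('side'); u,v=400,310
cv2.imwrite('pics/c6.png',cv2.resize(s['image'][v-60:v+60,u-75:u+75,::-1],(750,600),interpolation=cv2.INTER_CUBIC))
go(.492,-.256,.108,1.386)
f=lambda p:5*(w2px(s,p)-[u-75,v-60])
p=robot.get_obs()['tool_pos']; print(f([p,[.492,-.256,.125]]))
E
```

```text
shift [-0.0014  0.0015  0.0714] turn 0.03 pos [ 0.4911 -0.2546  0.1794] rpy [-3.136e+00 -2.000e-03  1.392e+00] q6 -0.402 t 10.45 F [0.2 0.3 0.1] T [-0.13  0.05 -0.01] w 0.05816089133541641
[[302.55370943 242.76568396]
 [296.29150241 342.64224319]]
```

View pics/c6.png

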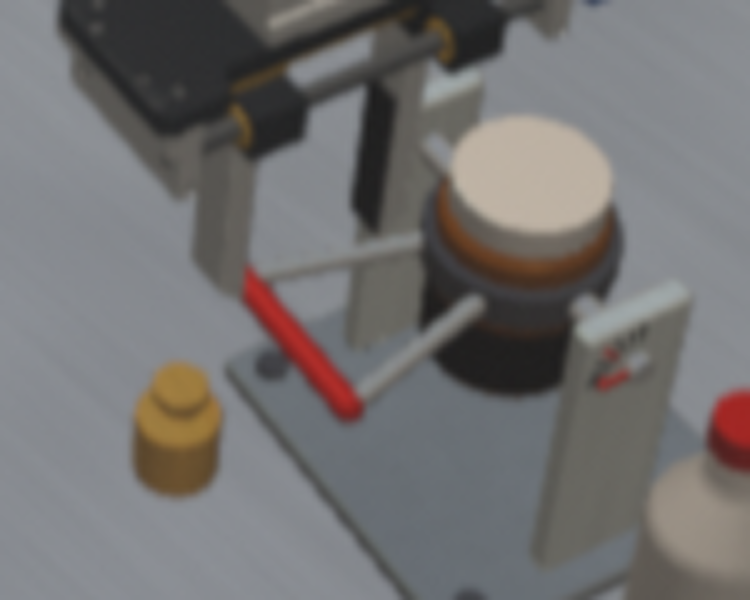

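The handle ends at crop (248,275) and (350,410), so its middle is at (299,342). My estimate projects to (296,342), which matches, so I'll descend and grip.

>>> carry_out(steps=[[[0, 0.001, 0.03], 0, -0.23], [[-0.001, 0.001, 0.06], 0, -0.23], [[-0.001, 0.001, 0.072], 0, -0.23], [[-0.001, 0.001, 0.072], 0, 0], [[-0.001, 0.001, 0.072], 0, 0.4], [[-0.001, 0.001, 0.072], 0, 0.8], [[-0.001, 0.001, 0.072], 0, 1], [[-0.001, 0.001, 0.072], 0, 1]])

```text
time: 11.45
tool_pos: [0.493, -0.2566, 0.1108]
ee_rot: [-3.141, 0.0, 1.392]
wrist_force: [-1.8, 0.4, 4.2]
width: 0.0115
finger_force: 26.3
```

```bash
python3 - <<'E'
from h import *
go(.492,-.256,.106,1.386)
E
```

```text
shift [ 0.0004 -0.0011  0.0048] turn 0.03 pos [ 0.493  -0.2566  0.1108] rpy [-3.141  0.     1.392] q6 -0.403 t 11.45 F [-1.8  0.4  4.2] T [-0.15  0.12 -0.11] w 0.011455506705201809
```

>>> carry_out(steps=[[[0, 0, -0.007], 0, 1], [[0, 0.001, -0.015], 0, 1], [[0, 0.003, -0.024], 0, 1], [[0, 0.005, -0.032], 0, 1], [[0, 0.008, -0.041], 0, 1], [[0, 0.012, -0.049], 0, 1], [[0, 0.017, -0.057], 0, 1], [[0, 0.022, -0.065], 0, 1], [[0, 0.027, -0.07], 0, 1], [[0, 0.027, -0.07], 0, 1]])

```text
time: 12.7
tool_pos: [0.5179, -0.2617, 0.1831]
ee_rot: [-3.138, 0.002, 1.391]
wrist_force: [-10.3, -0.1, 6.3]
width: 0.011
finger_force: 30.0
```

```bash
python3 - <<'E'
from h import *
go(.492,-.256,.106,1.386)
s=snap('side'); u,v=400,310
cv2.imwrite('pics/c7.png',cv2.resize(s['image'][v-60:v+60,u-75:u+75,::-1],(750,600),interpolation=cv2.INTER_CUBIC))
hsv=cv2.cvtColor(s['image'],cv2.COLOR_RGB2HSV)
mk=((hsv[...,0]<8)|(hsv[...,0]>172))&(hsv[...,1]>170)&(hsv[...,2]>90)
nl,lab,st,ce=cv2.connectedComponentsWithStats(mk.astype(np.uint8))
for i in range(1,nl):
    if st[i,4]<10: continue
    vs,us=np.nonzero(lab==i); X=np.array([px2w(s,a,b) for a,b in zip(us,vs)]); print(ce[i],st[i,4],np.median(X,0).round(4))
E
```

```text
shift [ 0.0011 -0.0262  0.0772] turn 0.03 pos [ 0.5179 -0.2617  0.1831] rpy [-3.138e+00  2.000e-03  1.391e+00] q6 -0.385 t 12.7 F [-10.3  -0.1   6.3] T [-0.05  2.16 -0.08] w 0.011011076350918058
[386.73333333 275.93333333] 15 [ 0.5198 -0.2275  0.1972]
[405.3908046  295.43678161] 87 [ 0.5098 -0.2835  0.1983]
[474.22033898 334.33050847] 118 [ 0.5706 -0.3999  0.1495]
```

View pics/c7.png

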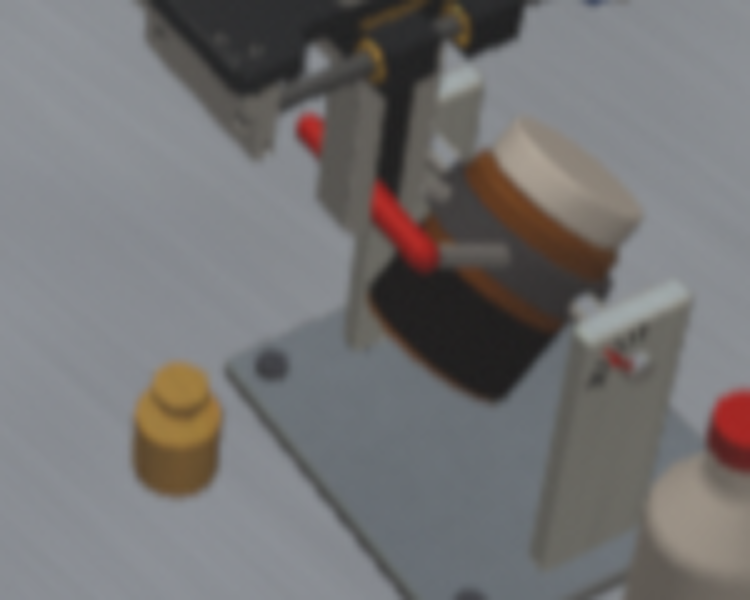

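The jar is tipped. The bar ends are at crop (309,127) and (424,257), so the bar's middle is near (366,192). I'll fit the tilt from that.

```bash
python3 - <<'E'
from h import *
s=load('side') if 0 else robot.snapshot('side'); u,v=400,310
h=np.array([.492,-.2565,.125]); a=np.radians(-10.4); e=np.array([np.cos(a),np.sin(a),0]); l=np.array([-e[1],e[0],0])*.033
f=lambda p:5*(w2px(s,p)-[u-75,v-60])
for t in (0,39,41,43,45,47):
    r=np.radians(t); c=h+.105*(1-np.cos(r))*e+[0,0,.105*np.sin(r)]
    print(t,f([c+l,c,c-l]).round(0).tolist())
E
```

```text
0 [[248.0, 286.0], [297.0, 343.0], [349.0, 403.0]]
39 [[311.0, 142.0], [363.0, 198.0], [418.0, 257.0]]
41 [[317.0, 134.0], [369.0, 191.0], [424.0, 249.0]]
43 [[323.0, 127.0], [375.0, 183.0], [430.0, 241.0]]
45 [[329.0, 119.0], [382.0, 175.0], [437.0, 234.0]]
47 [[335.0, 112.0], [388.0, 168.0], [443.0, 226.0]]
```

The fit gives about 40.5 degrees, so I'll add about 4.5 degrees, hold and recheck.

>>> carry_out(steps=[[[0, 0.003, -0.003], 0, 1], [[0, 0.006, -0.006], 0, 1], [[0, 0.006, -0.006], 0, 1]])

```text
time: 13.18
tool_pos: [0.5233, -0.2628, 0.1895]
ee_rot: [-3.137, 0.002, 1.391]
wrist_force: [-11.3, 0.6, 6.6]
width: 0.011
finger_force: 30.0
```

```bash
python3 - <<'E'
from h import *
go(.492,-.256,.106,1.386)
s=snap('side'); u,v=400,310
cv2.imwrite('pics/c8.png',cv2.resize(s['image'][v-60:v+60,u-75:u+75,::-1],(750,600),interpolation=cv2.INTER_CUBIC))
E
```

```text
shift [ 0.0013 -0.0316  0.0836] turn 0.03 pos [ 0.5233 -0.2628  0.1895] rpy [-3.137e+00  2.000e-03  1.391e+00] q6 -0.381 t 13.175 F [-11.3   0.6   6.6] T [ 0.01  2.4  -0.15] w 0.01104557192655453
```

View pics/c8.png

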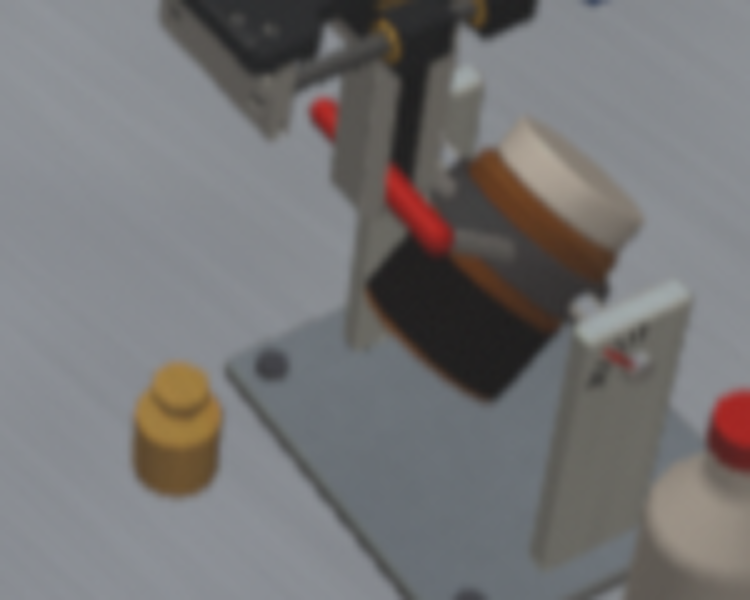

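The bar ends are at (323,110) and (439,242), so the middle is (381,176). That is 45 degrees, and the cheek pointer is on its mark. I'll hold, then return.

>>> carry_out(steps=[[[0, 0, 0], 0, 1], [[0, 0, 0], 0, 1], [[0, 0, 0], 0, 1], [[0, 0, 0], 0, 1], [[0, 0, 0], 0, 1], [[0, 0, 0], 0, 1], [[0, 0, 0], 0, 1], [[0, 0, 0], 0, 1], [[0, 0, 0], 0, 1], [[0, 0, 0], 0, 1]])

```text
time: 14.48
tool_pos: [0.5233, -0.2628, 0.1895]
ee_rot: [-3.138, 0.002, 1.391]
wrist_force: [-11.5, -0.2, 6.2]
width: 0.0107
finger_force: 30.0
```

>>> carry_out(steps=[[[0, -0.006, 0.007], 0, 1], [[0, -0.012, 0.014], 0, 1], [[0, -0.017, 0.022], 0, 1], [[0, -0.021, 0.03], 0, 1], [[0, -0.0245, 0.038], 0, 1], [[0, -0.027, 0.047], 0, 1], [[0, -0.029, 0.056], 0, 1], [[0, -0.0305, 0.065], 0, 1], [[0, -0.031, 0.074], 0, 1], [[0, -0.031, 0.076], 0, 1]])

```text
time: 15.72
tool_pos: [0.493, -0.2566, 0.1114]
ee_rot: [-3.137, -0.0, 1.392]
wrist_force: [-9.8, 0.4, 3.6]
width: 0.0109
finger_force: 30.0
```

```bash
python3 - <<'E'
from h import *
go(.492,-.256,.106,1.386)
E
```

```text
shift [ 0.0004 -0.0011  0.0054] turn 0.03 pos [ 0.493  -0.2566  0.1114] rpy [-3.137 -0.     1.392] q6 -0.402 t 15.725 F [-9.8  0.4  3.6] T [ 0.05  1.77 -0.13] w 0.010904696454640244
```

>>> carry_out(steps=[[[0, 0.003, 0.003], 0, 1], [[0, 0.004, 0.006], 0, 1], [[0, 0.004, 0.008], 0, 1], [[0, 0.004, 0.008], 0, 1]])

```text
time: 16.23
tool_pos: [0.4931, -0.2567, 0.1102]
ee_rot: [-3.13, 0.001, 1.392]
wrist_force: [-27.8, 8.0, 31.7]
width: 0.0109
finger_force: 30.0
```

```bash
python3 - <<'E'
from h import *
go(.492,-.256,.106,1.386)
s=snap('side'); u,v=400,310
hsv=cv2.cvtColor(s['image'],cv2.COLOR_RGB2HSV)
mk=((hsv[...,0]<8)|(hsv[...,0]>172))&(hsv[...,1]>170)&(hsv[...,2]>90)
nl,lab,st,ce=cv2.connectedComponentsWithStats(mk.astype(np.uint8))
for i in range(1,nl):
    if st[i,4]<10: continue
    print(ce[i],st[i])
E
```

```text
shift [ 0.0005 -0.0011  0.0042] turn 0.03 pos [ 0.4931 -0.2567  0.1102] rpy [-3.130e+00  1.000e-03  1.392e+00] q6 -0.399 t 16.225 F [-27.8   8.   31.7] T [ 1.47  5.45 -0.13] w 0.010913343646382717
[373.2 306.5] [372 305   3   4  10]
[390.05797101 325.36231884] [385 317  12  16  69]
[474.28813559 334.36440678] [468 329  13  12 118]
```

It's firmly on the stop (32 N upward). I'll ease the side load, open and leave.

>>> carry_out(steps=[[[0, -0.004, -0.002], 0, 1], [[0, -0.008, -0.003], 0, 1], [[0, -0.009, -0.003], 0, 1], [[0, -0.009, -0.003], 0, 1]])

```text
time: 16.77
tool_pos: [0.4932, -0.2567, 0.1106]
ee_rot: [3.133, 0.002, 1.393]
wrist_force: [-2.1, 0.8, 8.4]
width: 0.0112
finger_force: 30.0
```

```bash
python3 - <<'E'
from h import *
go(.492,-.256,.106,1.386)
E
```

```text
shift [ 0.0005 -0.0013  0.0046] turn 0.04 pos [ 0.4932 -0.2567  0.1106] rpy [3.133e+00 2.000e-03 1.393e+00] q6 -0.405 t 16.775 F [-2.1  0.8  8.4] T [ 0.13  0.57 -0.09] w 0.011204321313183614
```

>>> carry_out(steps=[[[0, 0, 0], 0, 0.6], [[0, 0, 0], 0, 0.2], [[0, 0, 0], 0, -0.2], [[0, 0, 0], 0, -0.2], [[0, 0, -0.03], 0, -0.2], [[0, 0, -0.08], 0, -0.2], [[0, 0, -0.13], 0, -0.2], [[0, 0, -0.15], 0, -0.2], [[0, 0, -0.15], 0, -0.2]])

```text
time: 17.9
tool_pos: [0.4912, -0.2566, 0.2576]
ee_rot: [3.137, 0.002, 1.392]
wrist_force: [0.3, 0.8, -0.4]
width: 0.0561
finger_force: 0.0
```

```bash
python3 - <<'E'
from h import *
go(.492,-.256,.106,1.386)
s=snap('side'); im=s['image'][:,:,::-1]
a=cv2.resize(im[140:340,220:487],(800,600),interpolation=cv2.INTER_CUBIC)
a=cv2.resize(im[250:370,325:475],(500,400),interpolation=cv2.INTER_CUBIC);b=cv2.resize(im[165:285,239:329],(300,400),interpolation=cv2.INTER_CUBIC)
cv2.imwrite('pics/c9.png',np.hstack([b,a]))
E
```

```text
shift [9.000e-04 1.000e-04 1.516e-01] turn 0.04 pos [ 0.4912 -0.2566  0.2576] rpy [3.137e+00 2.000e-03 1.392e+00] q6 -0.405 t 17.9 F [ 0.3  0.8 -0.4] T [-0.04  0.1   0.01] w 0.05610519796577374
```

View pics/c9.png

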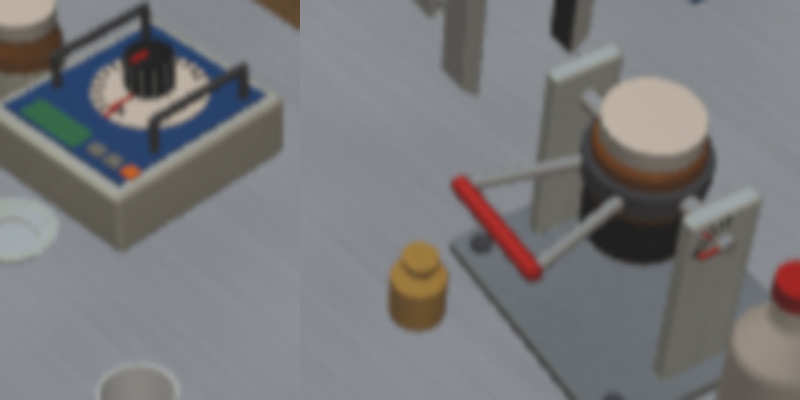

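The handle's lower end is at (535,272), the same place as before the lift, so the cradle is level. The pointer is at zero, and the weight and the other items in view haven't moved.

```bash
python3 -c "
from bench import robot
print(robot.close_job())"
```

```text
the job is handed in; nothing more can be done
None
```

I turned the pointer back to the zero stop, tipped the jar to about 45° (measured from the camera image) and held it about 1.5 s, then brought it back level on its stop. The job is handed in at about 18 s, with none of the loose items in the final picture having moved.

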